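Clear and open the push-to-open utensil hatch

ROBOT

A 6-joint arm with a two-finger parallel gripper is mounted at the origin on the work surface. World frame = base frame: x ahead of the robot, y to its left, z up, the work surface at z = 0. Lengths are in m, angles in rad, forces in N, time in s.
With the tool pointing down it reaches from about 0.35 to 0.8 m from the base axis. Payload 7.3 kg.
Tool frame: the origin (TCP) lies between the finger pads; the fingertips stand 25 mm ahead of it and the grasp point (between the pads) lies 6 mm ahead of it (r.tip_extent is the distance from the TCP to the fingertips, in m); z points along the fingers, y is the direction in which the jaws open and shut (so a half turn about z gives the same grasp; the last joint's range is limited). The gripper opens to 85 mm and grips with 20 to 120 N. Pads are 22 mm wide; open, the fingers measure 114 mm over their backs; the gripper's body (76 mm by 85 mm) begins 54 mm behind the grasp point. The pads swing forward as they close: fully open they stand 13 mm farther back than shut.
Start: joints at [-1.372, 0.342, 1.524, -0, 1.275, -0.146], TCP at [0.177, -0.494, 0.256] pointing down, gripper open.
Joint ranges: [-2.53, 2.53], [-0.77, 2.02], [0.04, 2.7], [-1, 4.14], [0.28, 2.66], [-3.11, 3.11]. Speed limits (rad/s): [2.57, 2.57, 3.14, 3.14, 3.14, 3.14].

INTERFACE

Orientations are given as a unit quaternion [x, y, z, w].
In Python, from workcell import r, command_gripper, optics gives the robot as it stands. The module is installed in compiled form; this text tells all that it offers. Calls block until the motion is done:
- r.reach(position, orientation): joint-space move of the TCP to a pose.
- r.move_straight(position, orientation=None, speed=0.15, max_force=None): straight line of the TCP; orientation=None keeps the orientation; speed is the mean speed in m/s. With max_force (N) it stops when the force on the tool has changed by that much, and returns True; else False.
- r.movej(angles): joint-space move.
- command_gripper(opening, force=None): finger opening in m; force is the grip in N (None keeps the last); returns when the fingers have stopped.
- r.hold(seconds).
- r.solve_ik(position, orientation): joint angles nearest the present ones, or None.
- r.read_state(): the state.
- optics.get_image(name): name is "scene" or "top" or "wrist"; returns (picture, depth): 400x640x3 uint8, red, green, blue; 400x640 float32, m along the optical axis (not along the pixel's ray), 0 where there is no reading.
- optics.camera_model(name): a dict with "K" (3x3 intrinsics, pixels), "R" (3x3) and "t" (3): a world point X has camera coordinates R X + t; the wrist camera has in their place "tool_from_camera" (4x4, takes a point from camera to tool coordinates, whose origin is the TCP and whose axes are the flange's). Camera axes: x right, y down, z forward; pixel columns grow to the right and rows downward; lengths in m; the calibration is good to about 2 mm. A picture is of the moment at which its call begins: read the wrist's pose just before it. camera_model takes no time and is no camera call.
A pose or a line that the arm cannot do raises r.PlanningError and nothing moves.
- r.finish_job(): hands the job in, once; it reports no verdict.
The state is a dict: "time_s": time; "joint_positions": joint angles; "dq": joint speeds; "tau": joint torques, N m; "eef_pos": TCP position; "eef_rot": TCP orientation; "contact_force": force on the tool from outside, world axes, zero at the start; "torque": the same for the moment, N m; "grip_width": finger opening in m.
Only numpy, scipy, OpenCV 4.12 (cv2) and the standard library are available. Lean on these libraries where they do the work, as an engineer would, in place of code of your own. Each camera call takes 0.05 s, during which the arm holds its last target. There are 200 camera calls.

TASK

Someone has left the green dish standing on the hatch of the plywood utensil locker. Push the dish along the locker top, without picking it up, until it stands on the round cork mat; then press down on the shut hatch over its catch, at the brass spot, and let go, so that it springs up ajar by itself; do not raise it any further. Leave the strainer, the wooden spoon and the jar where they are.

Things in the scene. Friction and masses are not known exactly. Their poses are not given: they have to be found in the camera images.
- locker: fixed low plywood box on the cement bench, 280 (x) x 640 (y) x 120 mm high; origin at the centre of its underside, x points from its front (which faces the robot) to its back, y along its length. Its flat top has a fixed pale plywood part at each end (|y| from 120 to 320 mm) and the brown hatch between them
- hatch (a joint): angle of the hatch (rad). 0: shut, held by a push-to-open catch; negative: pressed in, stop at -0.024; positive: opened upward. The catch trips once pressed in to about -0.018; when let go, spring hinges raise the hatch to about 0.22 and hold it there. It follows the finger up, so rise well clear. The tripped catch does not engage again. The dish's weight or a light touch does not trip it
- hatch_catch (a point): centre of a flat brass spot, 24 mm across, on the top of the hatch, over the catch: 35 mm behind the front edge, half-way along it. It moves with the hatch. Pressed here, the catch trips 4 mm down at about 10 N, and the stop at 5 mm needs less than 15 N; nearer the hinge it takes far more force
- dish: loose round green ceramic dish, open at the top, 100 mm across the foot and 124 mm across the rim, 40 mm high, wall 5 mm, 0.3 to 0.55 kg; origin at the centre of its underside. It starts on the hatch
- mat: thin round cork mat, 156 mm across and 1.5 mm thick, flat on one of the two fixed ends of the locker top (which end varies); origin at its centre, on the locker top, 120 mm above the bench. It does not obstruct a sliding dish
- strainer: loose small white plastic strainer, bowl 96 mm across and 42 mm high with a flat handle reaching 121 mm from the bowl's centre along its x; it stands on the end of the locker top without the mat; origin at the centre of its underside. Not to be disturbed
- spoon: loose wooden spoon, 260 mm long, lying on the bench just in front of and along the locker; origin under its middle, y towards its bowl. Not to be disturbed
- jar: loose glass jar with a cork lid, 56 mm across and 85 mm high, standing on the bench just in front of the locker; origin at the centre of its underside. Not to be disturbed
- hatch_edge (a point): middle of the top of the hatch's front edge (nearest the robot). The hatch is a brown wooden lid, 236 x 236 x 12 mm, x from -123 to 113 mm and |y| to 118 mm in the locker's frame; shut, its top is 121 mm above the bench, 1 mm above the fixed tops. It hinges along its far edge (x = 115 mm, z = 115 mm). Ajar, this edge is about 50 mm up
Mind the look-alikes: they are no part of the job. Of the things that look like the dish, the largest one is meant.

How it is judged:
On the way, in this order (a step that is already met when the one before it is completed fails the run):
1. the dish stands on the cork mat, let go, with the hatch still shut (horizontal distance between dish and mat below 0.045 m and linear speed of dish below 0.01 m/s and angle between dish's own z axis and vertical below 0.05 rad and value of joint hatch below 0.015 rad and contact force between the fingers and dish below 0.1 N), for 0.2 s.
2. the hatch is pressed in far enough to trip its catch (value of joint hatch below -0.012 rad), for 0.02 s.
3. the hatch springs up ajar (value of joint hatch above 0.15 rad), for 0.2 s.
At the end, for the whole second after the job is handed in: the hatch stands ajar at rest at 0.15 to 0.35 rad, the dish stands upright and at rest on the locker top with its centre within 45 mm of the mat's centre, and the strainer, spoon and jar are within 20 mm of where they were (value of joint hatch between 0.15 and 0.35 rad and velocity of joint hatch below 0.05 rad/s and horizontal distance between dish and mat below 0.045 m and height (world z) of dish between 0.115 and 0.126 m and angle between dish's own z axis and vertical below 0.05 rad and linear speed of dish below 0.01 m/s and distance of each of strainer, spoon, jar from where it was at the start of the episode below 0.02 m); the robot touches nothing.
It fails at once if the dish is lifted (more than 15 mm) or knocked off the locker (height (world z) of dish above 0.136 m or height (world z) of dish below 0.1 m).
It fails at once if the dish is tipped (angle between dish's own z axis and vertical above 0.35 rad).
It fails at once if the hatch springs open while the dish is not yet on the mat (value of joint hatch above 0.04 rad and horizontal distance between dish and mat above 0.06 m).
It fails at once if the strainer, the spoon or the jar is moved (distance of any of strainer, spoon, jar from where it was at the start of the episode above 0.02 m).
It fails at once if the hatch is raised beyond ajar by the robot (over 0.45 rad) (value of joint hatch above 0.45 rad).
It also fails if it takes over 54 s, if anything falls off the work surface, if the arm or the gripper's body presses on something with over 40 N, if the wrist force passes 120 N, or if a joint passes its speed limit or range.

## Working session

There is one attempt and no reset: what is moved stays moved. The work goes in short steps, each a Python script; the robot and the scene stay as the last script left them, time stands still between calls to the robot, and variables do not carry over. Pictures are saved under pics/ and viewed, about 8 in all and at most 12, crops included, and the job is handed in when it is done.

```bash
mkdir -p pics; cat > h.py <<'E'
import numpy as np, cv2
from workcell import r, command_gripper, optics
def cloud(name):
    im,d=optics.get_image(name); m=optics.camera_model(name)
    v,u=np.mgrid[0:400,0:640]; K=m["K"]
    c=np.stack([(u-K[0,2])/K[0,0]*d,(v-K[1,2])/K[1,1]*d,d],-1)
    return im,d,(c-m["t"])@m["R"]   # R^T(c-t)
def save(n,im): cv2.imwrite("pics/"+n,im[...,::-1])
E
python3 - <<'E'
from h import *
for n in("top","scene"):
    im,d,P=cloud(n); np.savez(n+".npz",im=im,d=d,P=P); save(n+".png",im)
    m=optics.camera_model(n); print(n,-m["R"].T@m["t"],m["R"][2])
s=r.read_state(); print(s["time_s"],s["eef_pos"],s["eef_rot"],s["contact_force"])
E
```

```text
top [ 0.42574781 -0.01409343  1.19398228] [ 0.12102395  0.02409328 -0.99235715]
scene [0.80178172 0.88261506 0.91677423] [-0.19695256 -0.71957095 -0.6659034 ]
0.1 [ 0.17739087 -0.49375726  0.25567117] [ 9.85175351e-01  1.71548792e-01 -3.14524490e-05 -7.34083496e-04] [ 0.5498276  -0.21170161 -0.00742817]
```

View pics/top.png

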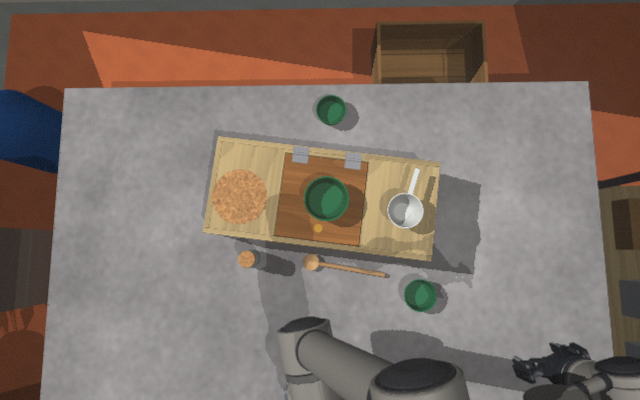

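View pics/scene.png

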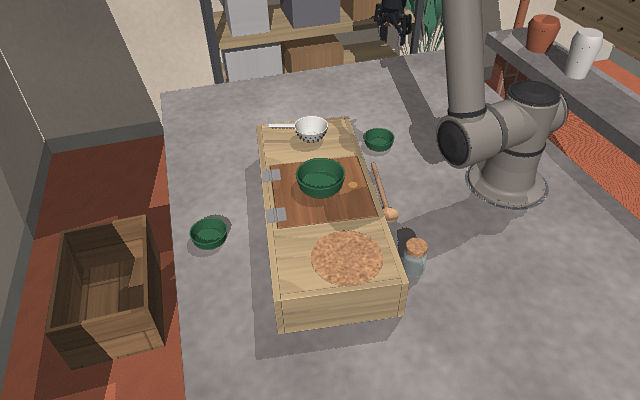

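The top view shows the mat at (239,196) on the +y end of the locker, and the brass spot at (318,228). The strainer is at (405,210), the jar at (247,259) and the spoon from (313,262) to (385,274). There are three green candidates: (327,199) on the hatch, (331,110) and (421,295) on the bench. The one on the hatch is the largest and stands where the task says the dish is. I'll measure it and confirm with a crop.

```bash
cat > m.py <<'E'
from h import *
def load(n): z=np.load(n+".npz"); return z["im"],z["d"],z["P"]
def ray(n,uv,z):
    m=optics.camera_model(n); C=-m["R"].T@m["t"]
    uv=np.atleast_2d(uv); dd=np.c_[uv,np.ones(len(uv))]@np.linalg.inv(m["K"]).T@m["R"]
    return C+dd*((z-C[2])/dd[:,2])[:,None]
def comps(mask,amin=30):
    n,l,s,c=cv2.connectedComponentsWithStats(mask.astype(np.uint8))
    return [(l==i,s[i],c[i]) for i in range(1,n) if s[i][4]>=amin]
def circ(mask,n,z):
    cs,_=cv2.findContours(mask.astype(np.uint8),0,1); c=max(cs,key=cv2.contourArea)
    p=ray(n,cv2.convexHull(c)[:,0].astype(float),z)[:,:2].astype(np.float32)
    return cv2.minEnclosingCircle(p)
E
python3 - <<'E'
from m import *
for n in("top","scene"):
    im,d,P=load(n); hsv=cv2.cvtColor(im,cv2.COLOR_RGB2HSV); H,S,V=[hsv[...,i].astype(int) for i in range(3)]
    print(n)
    for m,s,c in comps((H>65)&(H<90)&(S>100),100):
        print("green",c.round(),s[4],"zmax",np.percentile(P[m][:,2],[5,95]).round(3),"rim circ",circ(m,n,.16))
    on=(P[...,2]>.1)&(P[...,2]<.135)
    for m,s,c in comps(cv2.morphologyEx(((H>5)&(H<15)&(V>150)&(S>90)&on).astype(np.uint8),cv2.MORPH_OPEN,np.ones((3,3))),300):
        print("cork?",c.round(),s[4],circ(m,n,.1215))
    for m,s,c in comps((H>14)&(H<26)&(S>150)&(V>130)&on,8): print("brass?",c.round(1),s[4],ray(n,c,.121))
    # locker top outline
    if n=="top":
        m=max(comps(cv2.morphologyEx(((P[...,2]>.11)&(P[...,2]<.2)&(P[...,0]>.35)).astype(np.uint8),cv2.MORPH_OPEN,np.ones((3,3)))),key=lambda q:q[1][4])[0]
        cs,_=cv2.findContours(m.astype(np.uint8),0,1); c=max(cs,key=cv2.contourArea)
        print("locker",cv2.minAreaRect(ray(n,c[:,0].astype(float),.12)[:,:2].astype(np.float32)))
        for nm,(u,v) in dict(strainer=(405,210),jar=(247,259),spoonbowl=(313,262),spoonend=(385,274),hatch=(300,225),wood=(230,160)).items(): print(nm,P[v,u].round(3))
im=load("top")[0]; save("crop.png",cv2.resize(im[80:310,190:450],None,fx=2.5,fy=2.5,interpolation=cv2.INTER_CUBIC))
E
```

```text
top
green [333. 112.] 453 zmax [0.001 0.031] rim circ ((0.8030667304992676, -0.027878016233444214), 0.04099588468670845)
green [334. 201.] 785 zmax [0.124 0.161] rim circ ((0.5550756454467773, -0.01313784159719944), 0.05922752991318703)
green [425. 296.] 485 zmax [0.001 0.032] rim circ ((0.2990541458129883, -0.2583971917629242), 0.04037707298994064)
cork? [338. 234.] 572 ((0.4608023166656494, -0.03804296255111694), 0.06529729813337326)
brass? [317.5 227.7] 81 [[0.47844187 0.01305694 0.121     ]]
locker ((0.5661993622779846, 0.0027566254138946533), (0.6388992667198181, 0.2795295715332031), 82.63445281982422)
strainer [ 0.526 -0.23   0.122]
jar [0.392 0.216 0.083]
spoonbowl [0.38  0.03  0.008]
spoonend [ 0.344 -0.187  0.008]
hatch [0.486 0.062 0.123]
wood [0.673 0.263 0.118]
scene
green [378. 139.] 517 zmax [0.003 0.033] rim circ ((0.36137354373931885, -0.10279150307178497), 0.05136597156524658)
green [320. 177.] 1491 zmax [0.126 0.161] rim circ ((0.5600907802581787, 0.0016349516808986664), 0.07551857084035873)
green [208. 233.] 892 zmax [0.003 0.031] rim circ ((0.842615008354187, 0.11314511299133301), 0.04756437614560127)
cork? [347. 258.] 3068 ((0.5672702789306641, 0.234023317694664), 0.078212670981884)
```

View pics/crop.png

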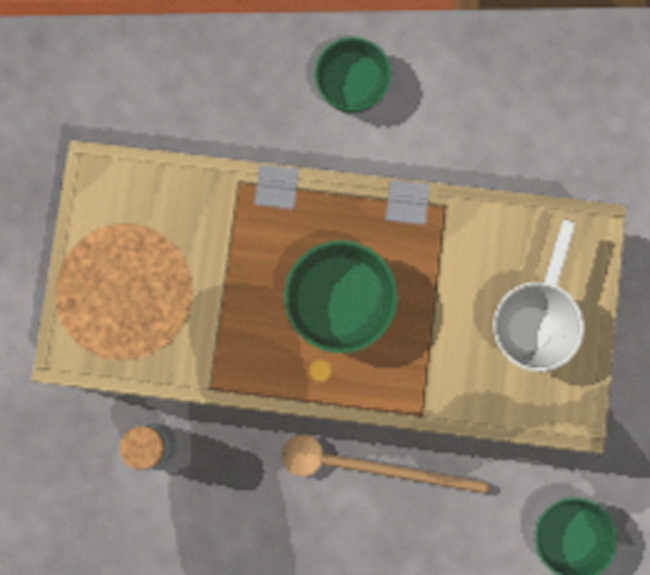

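The crop confirms it: the dish on the hatch is the large one, with its rim circle at crop (341,296), radius 56, i.e. full-frame pixel (326.4,198.4). The other two are clearly smaller and stand on the bench. The sizes match too: mat radius 78 mm, locker 639x280 mm, brass spot within 1 mm of where the locker frame predicts.

I'll push from inside, with the closed fingers against the low front wall. That is self-centring and won't tip the dish.

```bash
cat > p.py <<'E'
from m import *
dish=ray("top",(326.4,198.4),.16)[0,:2]; mat=np.array([.567,.234])
u=(mat-dish)/np.linalg.norm(mat-dish)
cands=[]
def q_for(sgn):
    a=np.arctan2(sgn*u[1],sgn*u[0])/2; return np.array([np.cos(a),np.sin(a),0,0])
def P(xy,z): return [float(xy[0]),float(xy[1]),z]
E
python3 - <<'E'
from p import *
print("dish",dish,"dist",np.linalg.norm(mat-dish),u)
command_gripper(0.0,20)
s=r.read_state(); e=s["eef_pos"]
r.move_straight([e[0],e[1],.32],speed=.2)
best=None
for sg in(1,-1):
    for z in (.30,.159):
        j=r.solve_ik(P(dish,z),q_for(sg)); print(sg,z,None if j is None else np.round(j,2))
    if best is None or abs(j[5])<abs(best[1]): best=(sg,j[5])
q=q_for(best[0]); np.save("q.npy",q)
r.reach(P(dish,.30),q); r.move_straight(P(dish,.20),speed=.1)
im,d,_P=*optics.get_image("wrist"),0; save("wrist1.png",im)
im,d,X=cloud("scene"); save("scene1.png",im[100:300,220:460])
print(r.read_state()["time_s"],r.read_state()["contact_force"],r.read_state()["grip_width"])
E
```

```text
dish [ 0.55551908 -0.01213039] dist 0.2463980118363301 [0.04659501 0.99891386]
1 0.3 [-0.16  0.37  1.36 -0.    1.41 -0.11]
1 0.159 [-0.16  0.49  1.58 -0.    1.07 -0.11]
-1 0.3 [-0.16  0.37  1.36 -0.    1.41  3.03]
-1 0.159 [-0.16  0.49  1.58 -0.    1.07  3.03]
4.775 [-0.30252482 -0.07341474 -0.90477176] -4.018902659582611e-05
```

View pics/wrist1.png

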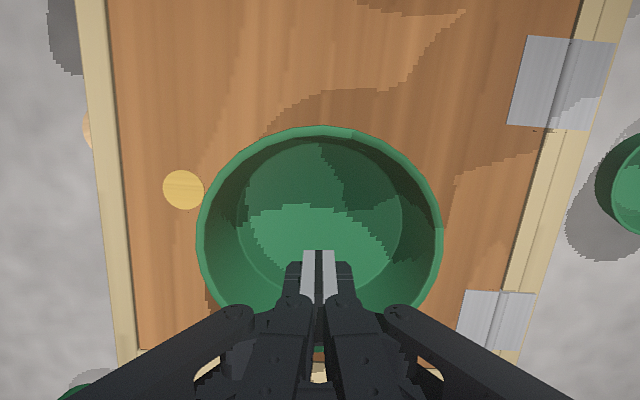

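The wrist view shows the closed fingertips at (320,255), centred over the dish (rim x 197–443). The brass spot is at (183,190). Next I lower inside and push.

```bash
python3 - <<'E'
from p import *
q=np.load("q.npy")
hit=r.move_straight(P(dish,.159),speed=.06,max_force=5)
print("descend hit",hit,r.read_state()["eef_pos"],r.read_state()["contact_force"])
if not hit:
    h=r.move_straight(P(mat+u*.036,.159),speed=.06,max_force=25)
    s=r.read_state();print("push stop",h,s["eef_pos"],s["contact_force"])
    r.move_straight(P(s["eef_pos"][:2]-u*.03,.159),speed=.06)
    s=r.read_state();print(s["contact_force"])
    r.move_straight(P(s["eef_pos"][:2],.26),speed=.12)
    r.move_straight(P(s["eef_pos"][:2]-u*.18,.27),speed=.2)
    r.hold(.2)
    for n in("top","scene"):
        im,d,X=cloud(n); np.savez(n+"2.npz",im=im,d=d,P=X)
        save(n+"2.png",im[80:330,180:480] if n=="scene" else cv2.resize(im[80:310,190:450],None,fx=2,fy=2))
    print(r.read_state()["time_s"])
E
```

```text
descend hit False [ 0.5557324  -0.01218592  0.15920723] [ 0.41529104 -0.82810798  0.49595239]
push stop False [0.56867809 0.26991003 0.15898243] [ 0.20137912 -2.23085029 -0.34599643]
[-0.17893538  0.44608485 -0.02602518]
13.4583
```

View pics/top2.png

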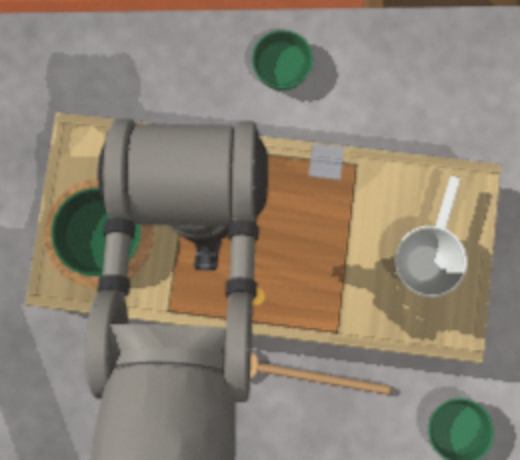

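The crop shows the dish at (97,232), upright on the mat, with the cork ring visible around it. The hatch is shut and nothing else has moved. Now I press the catch.

```bash
python3 - <<'E'
from p import *
c=ray("top",(238.5,196),.1615)[0,:2]; print("dish now",c,"off mat",np.linalg.norm(c-mat)); assert np.linalg.norm(c-mat)<.035
q=np.load("q.npy"); b=np.array([.4785,.0135])
r.reach(P(b,.26),q); r.move_straight(P(b,.160),speed=.12); r.hold(.3)
h=r.move_straight(P(b,.138),speed=.015,max_force=3); s=r.read_state()
z0=s["eef_pos"][2]; print("touch",h,s["eef_pos"],s["contact_force"])
h=r.move_straight(P(b,z0-.009),speed=.012,max_force=16); s=r.read_state()
print("press",h,s["eef_pos"][2]-z0,s["contact_force"])
r.move_straight(P(b,.30),speed=.15); r.hold(1)
e=r.read_state()["eef_pos"]
print(r.read_state()["time_s"])
im,d,X=cloud("scene"); np.savez("scene3.npz",im=im,d=d,P=X); save("scene3.png",cv2.resize(im[90:350,180:480],None,fx=2,fy=2))
E
```

```text
dish now [0.56344866 0.22646904] off mat 0.008326304793983488
touch True [0.47844428 0.01349195 0.14543892] [-0.58559377  0.78187887  5.03410456]
press True -0.004146869006985909 [-2.59911372 -0.03108602  9.75117359]
18.8833
```

View pics/scene3.png

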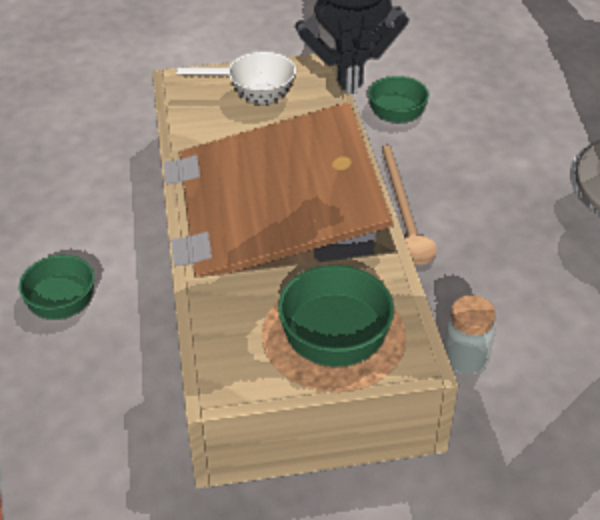

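The picture shows the hatch ajar, with the dish at (335,310) on the mat at (335,340) and the strainer, spoon and jar in place. I'll check the numbers before handing in.

```bash
python3 - <<'E'
from p import *
im,d,X=load("scene3"); hsv=cv2.cvtColor(im,cv2.COLOR_RGB2HSV)
g=(hsv[...,0]>60)&(hsv[...,0]<90)&(hsv[...,1]>90)&(X[...,1]>.1)&(X[...,2]>.115)
p=X[g]; rim=p[p[:,2]>.157]; print(len(rim),"z",np.percentile(p[:,2],[2,98]))
c,R=cv2.minEnclosingCircle(rim[:,:2].astype(np.float32)); print("rim",c,R,"off",np.linalg.norm(np.array(c)-mat))
y0=(X[...,0]-.566)*.992-(X[...,1]-.003)*.128; ly=(X[...,0]-.566)*.128+(X[...,1]-.003)*.992
h=(abs(ly)<.09)&(y0>-.1)&(y0<.06)&(X[...,2]>.11)&(X[...,2]<.19)
k=np.polyfit(y0[h],X[...,2][h],1); print("hatch angle",np.arctan(-k[0]),h.sum())
im0,_,X0=load("scene"); a=im0.astype(int); 
for nm,(x1,y1,x2,y2) in dict(strainer=(268,112,330,144),jar=(402,236,432,282),spoon=(375,160,402,224)).items():
    print(nm,np.median(abs(a-im)[y1:y2,x1:x2]), "shift",cv2.phaseCorrelate(*[np.float32(cv2.cvtColor(q[y1:y2,x1:x2],cv2.COLOR_RGB2GRAY)) for q in (im0,im)])[0])
E
```

```text
366 z [0.12374971 0.16175184]
rim (0.6725254058837891, 0.5276495814323425) 0.37786665558815 off 0.31203475441419726
hatch angle 0.2208035036475304 3164
strainer 8.0 shift (-0.026217324161962097, -0.11507650603491015)
jar 9.0 shift (0.12381288622511022, 0.1527600277731196)
spoon 8.0 shift (0.35997935798324043, 0.5668716696412801)
```

The rim mask picked up stray background points, so that circle is invalid. I'll restrict it to the locker area and finish if it agrees.

```bash
python3 - <<'E'
from p import *
im,d,X=load("scene3"); hsv=cv2.cvtColor(im,cv2.COLOR_RGB2HSV)
g=(hsv[...,0]>60)&(hsv[...,0]<90)&(hsv[...,1]>90)&(abs(X[...,1]-.23)<.1)&(abs(X[...,0]-.567)<.1)&(X[...,2]>.157)&(X[...,2]<.166)
c,R=cv2.minEnclosingCircle(X[g][:,:2].astype(np.float32)); off=np.linalg.norm(np.array(c)-mat)
print(c,R,off)
if off<.03 and abs(R-.062)<.006: r.finish_job(); print("handed in")
E
```

```text
(0.5639234781265259, 0.2309325784444809) 0.062293075025081635 0.004344428827501691
the job is handed in; nothing more can be done
handed in
```

I pushed the green dish from the hatch onto the cork mat, then pressed the brass spot until the catch tripped and rose well clear. The hatch sprang ajar by itself, and the job is handed in. No verdict is reported, so what follows is from my own checks.

- **Dish:** it stood upright about 4 mm from the mat's centre (limit 45 mm), with a measured rim radius of 62 mm as expected. An earlier reading from the top view gave 8 mm. I pushed it from inside with closed fingers, and it was never gripped.
- **Hatch:** it stands at about 0.22 rad, inside the 0.15–0.35 band. The press went about 4 mm past first touch, with about 10 N on the tool when it stopped.
- **Strainer, spoon and jar:** they shifted by less than 1 pixel between the first and last scene pictures.
- **Failed check:** my first rim-circle check in the final picture was invalid because stray background points got into the mask. Limiting it to the locker area fixed it, and that is the 4 mm figure above.
- **Time:** about 19 s of the 54 s were used.

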